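Pull apart jammed hose reducers and sort them by size

TASK

The three hose-reducer sleeves are jammed inside one another: pull them apart, using the gates of the puller to hold an outer sleeve down while you draw the inner one out. Stand each sleeve upright, collar end up, flat on the floor of the tray of its size: the large one in the largest tray, the medium one in the middle-sized tray, the small one in the smallest. Do not tip any sleeve over, and leave the other things on the bench where they are.

Things in the scene. Friction and masses are not known exactly. Their poses are not given: they have to be found in the camera images.
- sleeve_large: largest of three grey plastic hose-reducer sleeves that start pushed into one another, upright, lower ends level on the worktop: large outside, medium in it, small in the middle. Tube open at both ends, 55 mm tall, outside 62 mm, bore 56 mm. Origin at the centre of its lower end, z up its axis. About 0.12 kg.
- collar_large (a point): centre of the large sleeve's grip collar, on the axis 47.5 mm above its lower end; the collar is its top 15 mm and 69 mm wide.
- sleeve_medium: middle sleeve: tube open at both ends, 88 mm tall, outside 52 mm, bore 46 mm. Origin at the centre of its lower end, z up its axis. About 0.11 kg. A black rubber seal band 28 to 40 mm up grips the large sleeve's bore: drawing it out takes 5 to 11 N for the first 30 mm, then it slides freely. The grip carries the weight of a sleeve hanging from it.
- collar_medium (a point): centre of the medium sleeve's grip collar, on the axis 79 mm above its lower end; the collar is its top 18 mm and 62 mm wide. In the nest it stands clear of the large sleeve, with a bare neck 15 mm long and 52 mm wide below it.
- sleeve_small: smallest sleeve: tube open at both ends, 126 mm tall, outside 42 mm. Origin at the centre of its lower end, z up its axis. About 0.08 kg. A black rubber seal band 56 to 68 mm up grips the medium sleeve's bore: drawing it out takes 5 to 11 N for the first 35 mm, then it slides freely. The grip carries the weight of both other sleeves.
- collar_small (a point): centre of the small sleeve's grip collar, on the axis 114.5 mm above its lower end; the collar is its top 23 mm and 46 mm wide. In the nest it stands clear of the medium sleeve, with a bare neck 15 mm long and 42 mm wide below it.
- puller: grey steel puller fixed to the worktop: base plate 110 (x) x 242 (y) x 5 mm with two gates, each two posts (36 mm along x, 14 mm thick, 82 mm apart) with lips at their tops that reach in over the gate and leave a slot along x, open at front, back and above. Lips with their lead-in flares: x -33 to +18 mm. Origin under the plate's centre, front (-x) to the robot.
- gate_tall (a point): centre of the puller's tall gate (58 mm to +y of its centre) on the plate's upper face; x along the slot. Lips 94 to 99 mm above this point, where the posts end too; slot 50 mm wide. With the nest standing here the small sleeve's neck is in the slot and the lips are over the medium sleeve's collar: the small one can be drawn up out of it.
- gate_low (a point): centre of the puller's low gate (58 mm to -y of its centre) on the plate's upper face; x along the slot. Lips 61 to 66 mm above this point, where the posts end too; slot 59 mm wide. With the nest standing here the medium sleeve's neck is in the slot and the lips are over the large sleeve's collar: the medium one can be drawn up out of it.
- tray_large: shallow square wooden tray, the largest of three, fixed to the worktop: outside 108 x 108 mm, inside 96 x 96 mm, walls 6 mm thick and 14 mm high, upper face of its floor 6 mm above the worktop; origin at the centre of its underside on the worktop, axes along its sides. The large sleeve belongs here.
- tray_medium: shallow square wooden tray, the middle one of three, fixed to the worktop: outside 90 x 90 mm, inside 78 x 78 mm, walls 6 mm thick and 14 mm high, upper face of its floor 6 mm above the worktop; origin at the centre of its underside on the worktop, axes along its sides. The medium sleeve belongs here.
- tray_small: shallow square wooden tray, the smallest of three, fixed to the worktop: outside 72 x 72 mm, inside 60 x 60 mm, walls 6 mm thick and 14 mm high, upper face of its floor 6 mm above the worktop; origin at the centre of its underside on the worktop, axes along its sides. The small sleeve belongs here.
- solvent_dropper: small brown dropper bottle, 33 mm wide, 102 mm tall, loose; origin at the centre of its underside; a bystander, leave it
- wood_leg_3: turned wooden peg lying down, 32 x 50 x 32 mm, loose; origin at the centre of its underside; a bystander, leave it
- steel_beaker: small steel beaker, 50 mm wide, 77 mm tall, loose; origin at the centre of its underside; a bystander, leave it
- brass_case: small flat brass case, 45 x 57 x 24 mm, loose; origin at the centre of its underside; a bystander, leave it
- resin_cup: off-white mixing cup, 56 mm wide, 47 mm tall, loose; origin at the centre of its underside; a bystander, leave it
- sanding_block: sanding block, 57 x 96 x 32 mm, loose; origin at the centre of its underside; a bystander, leave it
Mind the look-alikes: they are no part of the job. What is shaped like the sleeve_large but green or yellow is not meant.

How it is judged (in metres and radians):
At the end, for the whole second after the job is handed in: Each sleeve stands at rest on the floor of the tray of its size: its lower end 2 to 10 mm above the worktop, its axis within 26 mm (large), 21 mm (medium) or 16 mm (small) of the tray's centre, leaning less than 0.08 rad (horizontal distance between sleeve_large and tray_large below 0.026 m and height (world z) of sleeve_large between 0.002 and 0.01 m and angle between each of sleeve_large, sleeve_medium, sleeve_small's own z axis and vertical below 0.08 rad and linear speed of each of sleeve_large, sleeve_medium, sleeve_small below 0.02 m/s and horizontal distance between sleeve_medium and tray_medium below 0.021 m and height (world z) of sleeve_medium between 0.002 and 0.01 m and horizontal distance between sleeve_small and tray_small below 0.016 m and height (world z) of sleeve_small between 0.002 and 0.01 m); the robot touches nothing.
It fails at once if a bystander is pushed more than 20 mm from where it stood (distance of any of solvent_dropper, wood_leg_3, steel_beaker, brass_case, resin_cup, sanding_block from where it was at the start of the episode above 0.02 m).
It fails at once if a sleeve is tipped over (leans more than 40 degrees) (angle between any of sleeve_large, sleeve_medium, sleeve_small's own z axis and vertical above 0.7 rad).
It also fails if it takes over 72 s, if anything falls off the work surface, if the arm or the gripper's body presses on something with over 40 N, if the wrist force passes 120 N, or if a joint passes its speed limit or range.

ROBOT

A 6-joint arm with a two-finger parallel gripper is mounted at the origin on a cart in front of the work surface, level with it; the furniture and walls round the work are solid. World frame = base frame: x ahead of the robot, y to its left, z up, the work surface at z = 0. Lengths are in mm, angles in rad, forces in N, time in s.
With the tool pointing down it reaches from about 325 to 775 mm from the base axis. Payload 5.5 kg.
Tool frame: the origin (TCP) lies at the very end of the fingers, on their centre line; the grasp point (between the pads) lies 19 mm behind it (bot.grip_depth is the distance from the TCP to the grasp point, in mm); z points along the fingers, y is the line along which they close (so a half turn about z gives the same grasp; the last joint's range is limited). The gripper opens to 88 mm and grips with 3 to 60 N. Pads are 20 mm wide; open, the fingers measure 115 mm over their backs; the gripper's body (75 mm by 178 mm) begins 61 mm behind the grasp point.
Start: joints at [1.229, 0.091, 1.231, -0, 1.82, -0.057], TCP at [168.583, 575.844, 222.631] pointing down, gripper open.
Joint ranges: [-2.87, 2.87], [-0.86, 2.18], [0.17, 2.46], [-1.51, 4.65], [0.06, 2.69], [-2.65, 2.65]. Speed limits (rad/s): [2.57, 2.57, 3.01, 3.14, 3.14, 3.14].

INTERFACE

Orientations are given as a unit quaternion [w, x, y, z].
In Python, from rig import bot, imaging, order gives the robot as it stands.
- The arm moves only by the shell command python3 -m pendant 'ROWS'. ROWS is JSON, a list of rows, each a list of 3 entries, a list of its own where there are three numbers: the shift along the tool's x, y, z in mm, then the turn, a rotation vector about the tool's x, y, z in degrees, then the closure, from 0 (fully open) to 1 (shut). In form: [[[tx, ty, tz], [wx, wy, wz], claw], ...]. A call has 1 to 20 rows; each row is the pose to reach, as a shift and turn from the pose commanded when the call began, along the tool's axes at that moment; what a row does not reach only later rows make up. A row lasts 1/12 s, in which the tool goes at most 41.7 mm and 7.16 degrees, less where a joint would pass 70% of its speed; a pose out of reach is approached as far as the arm can. A call with a gripper value outside its range is refused whole. The fingers move at their own pace and stop on an object; the grip force is fixed at half the most. Time passes only in rows, so rows that repeat a pose let the fingers close. It gives the time, the measured TCP pose, the force, the opening and the grip force at its end, in the units of the state.
- bot.sense(): the state, without advancing time (a new reading comes with each control period).
- imaging.camera(name): name is "scene" or "top" or "wrist"; returns a dict with "img" (400x640x3 uint8, red, green, blue), "fx", "fy", "cx", "cy" (pixels), "rvec" (rotation vector, rad) and "tvec" (3), from world to camera coordinates, as OpenCV has them; the wrist camera has in their place "mount" (4x4, takes a point from camera to tool coordinates, whose origin is the TCP and whose axes are the flange's). Camera axes: x right, y down, z forward; pixel columns grow to the right and rows downward; lengths in mm; the calibration is good to about 2 mm. The wrist camera is an equidistant fisheye: a pixel r from the principal point sees the ray r / f radians off the axis. A picture is of the moment at which its call begins: read the wrist's pose just before it. There is no depth.
- order.hand_in(): hands the job in; it is judged then, once.
The state is a dict: "t": time; "joint_positions": joint angles; "joint_velocities": joint speeds; "joint_efforts": joint torques, N m; "tcp_pos": TCP position; "eef_rot": TCP orientation; "contact_force": force on the tool from outside, world axes, zero at the start; "moment": the same for the moment, N m; "gripper_width": opening from 0.0 (shut) to 1.0 (fully open); "grasp_force": force on a finger pad.
Only numpy, scipy, OpenCV 4.12 (cv2) and the standard library are available. Lean on these libraries where they do the work, as an engineer would, in place of code of your own. Each camera call takes 0.05 s, during which the arm holds its last target. There are 200 camera calls.

## Working session

There is one attempt and no reset: what is moved stays moved. The work goes in short steps, Python scripts to look and compute and a shell command to move; the robot and the scene stay as the last step left them, time stands still between calls to the robot, and variables do not carry over. Pictures are saved under pics/ and viewed, at most 13 in all, crops included, and the job is handed in when it is done.

```bash
mkdir -p pics; python3 - <<'E'
from rig import bot,imaging
import cv2,json
for n in("scene","top"):
    c=imaging.camera(n);cv2.imwrite(f"pics/{n}0.png",c["img"][:,:,::-1])
    print(n,{k:(v.tolist() if hasattr(v,'tolist') else v) for k,v in c.items() if k!="img"})
s=bot.sense();print(s["t"],s["tcp_pos"],s["eef_rot"],s["gripper_width"])
E
```

```text
scene {'fx': 464.8381745312137, 'fy': 464.8381745312137, 'cx': 319.57642932835796, 'cy': 202.29432268381638, 'rvec': [2.14132871210581, -1.027206656876191, 0.4256526971399427], 'tvec': [-287.72054494567766, 393.2123918824621, 1207.4347419513288]}
top {'fx': 427.0136162380385, 'fy': 427.0136162380385, 'cx': 320.2830289655563, 'cy': 196.53189681765082, 'rvec': [2.0938419625897002, -2.1272380158029742, 0.22078692836288527], 'tvec': [79.80187389165273, 537.9669814988365, 1206.2032012448858]}
0.1 [168.48820735 575.57377603 221.64493705] [-1.69144089e-04  1.41922575e-01  9.89877388e-01 -8.43242395e-04] 0.9976616720470667
```

View pics/top0.png

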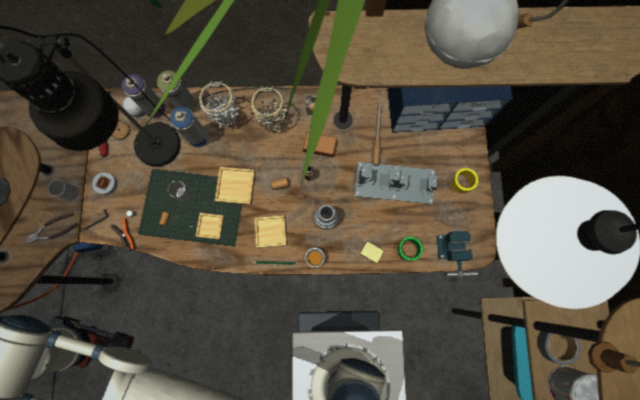

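View pics/scene0.png

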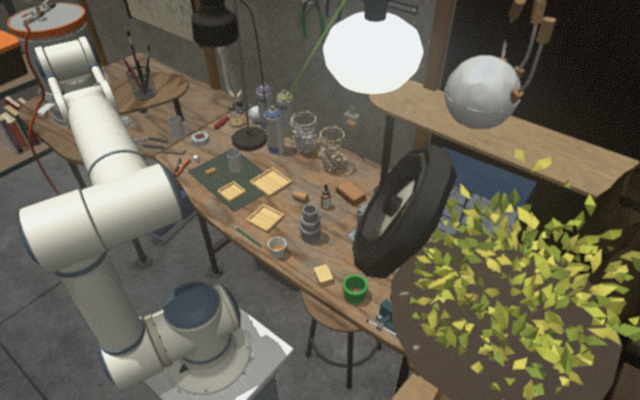

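Top view: the grey nest is at about (325,216). The yellow ring (465,180) and green ring (410,248) are decoys, since the nest is the only grey stepped stack. Trays are at (235,185) large, (271,231) medium and (209,226) small, and the puller is at (396,182). I'll confirm with an enlarged crop.

```bash
python3 - <<'E'
import cv2
a=cv2.imread("pics/top0.png")[130:280,180:480]
a=cv2.resize(a,(800,400),interpolation=cv2.INTER_CUBIC);cv2.imwrite("pics/crop1.png",a)
E
cat > h.py <<'E'
import numpy as np,cv2
from rig import bot,imaging
from scipy.spatial.transform import Rotation as R
def px2w(c,u,v,z):
    M=cv2.Rodrigues(np.array(c["rvec"]))[0];t=np.array(c["tvec"])
    d=M.T@np.array([(u-c["cx"])/c["fx"],(v-c["cy"])/c["fy"],1]);o=-M.T@t
    return (o+d*(z-o[2])/d[2]).round(1)
def tool():
    s=bot.sense();q=np.array(s["eef_rot"]);return np.array(s["tcp_pos"]),R.from_quat(q[[1,2,3,0]])
def wpx(c,p,r,u,v,z):   # wrist pixel -> world at height z
    a=np.array([u-c["cx"],v-c["cy"]]);th=np.linalg.norm(a/c["fx"]);ph=np.arctan2(a[1],a[0])
    d=np.array([np.sin(th)*np.cos(ph),np.sin(th)*np.sin(ph),np.cos(th)])
    m=np.array(c["mount"]);o=p+r.apply(m[:3,3]);d=r.apply(m[:3,:3]@d)
    return (o+d*(z-o[2])/d[2]).round(1)
def w2wpx(c,p,r,x):
    m=np.array(c["mount"]);e=m[:3,:3].T@(r.inv().apply(np.array(x)-p)-m[:3,3])
    th=np.arctan2(np.hypot(e[0],e[1]),e[2]);ph=np.arctan2(e[1],e[0])
    return np.round([c["cx"]+c["fx"]*th*np.cos(ph),c["cy"]+c["fy"]*th*np.sin(ph)],1)
E
python3 - <<'E'
from h import *
c=imaging.camera("top")
for n,u,v,z in[("nest top",324,211,126),("nestbase",325,218,0),("TL",235,185,14),("TM",271,231,14),("TS",209,226,14),("pull",396,182,20),("dropper",308,172,100),("cup",315,257,47),("base",350,375,0)]:print(n,px2w(c,u,v,z))
p,r=tool();print(p,r.as_matrix().round(2).tolist());w=imaging.camera("wrist");print(np.array(w["mount"]).round(2).tolist(),w["fx"],w["cx"],w["cy"])
E
```

```text
nest top [483.3  61.7 126. ]
nestbase [483.8  57.9   0. ]
TL [588.7 333.2  14. ]
TM [444.6 221.2  14. ]
TS [462.7 408.4  14. ]
pull [ 588.8 -161.6   20. ]
dropper [603.  105.7 100. ]
cup [362.6  89.3  47. ]
base [31.7 -5.1  0. ]
[168.49742867 575.63954562 221.78000154] [[-0.96, 0.28, -0.0], [0.28, 0.96, -0.0], [0.0, -0.0, -1.0]]
[[-0.0, -0.95, -0.3, 83.73], [1.0, -0.0, 0.0, 0.25], [-0.0, -0.3, 0.95, -161.45], [0.0, 0.0, 0.0, 1.0]] 309.70691628693146 315.70733905443984 196.91774947557204
```

View pics/crop1.png

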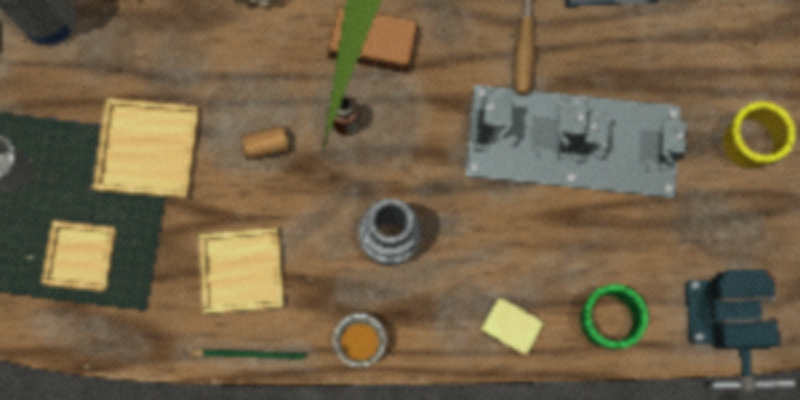

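Crop: the nest is the grey stepped stack at crop (390,217). The yellow and green rings at (763,132) and (615,317) are single decoy rings. The gate slots run roughly up/down in the image (world x).

```bash
python3 - <<'E'
from h import *
c=imaging.camera("top")
f=lambda u,v,z:px2w(c,180+(u+.5)/2.6667-.5,130+(v+.5)/2.6667-.5,z)
for n,u,v,z in[("nest top",390,217,126),("TL",146,147,14),("TM",242,270,14),("TS",79,256,14),("p1",474,85,5),("p2",682,107,5),("p3",467,175,5),("p4",675,195,5),("tl1",107,98,14),("tl2",199,106,14),("tl3",93,188,14),("tl4",189,197,14)]:print(n,f(u,v,z))
p,r=tool();print(r.as_euler('ZYX',degrees=True))
for y in (90,):
    T=R.from_matrix(np.array([[0,1,0],[1,0,0],[0,0,-1]]))
    print(r.inv().apply([484-p[0],60-p[1],260-p[2]]),(r.inv()*T).as_rotvec(degrees=True))
E
```

```text
nest top [483.   56.3 126. ]
TL [589.4 335.   14. ]
TM [444.8 222.9  14. ]
TS [463.7 407.5  14. ]
p1 [660.3 -47.    5. ]
p2 [ 629.6 -289.3    5. ]
p3 [552.3 -35.2   5. ]
p4 [ 524.9 -273.8    5. ]
tl1 [648.9 382.   14. ]
tl2 [637.4 274.6  14. ]
tl3 [542.  394.5  14. ]
tl4 [529.7 284.2  14. ]
[ 1.63681951e+02 -3.40613009e-03 -1.79942203e+02]
[-447.66507592 -406.3308124   -37.56026902] [-5.17930507e-02  3.42398381e-02  7.36819464e+01]
```

```bash
python3 -m pendant '[[[-448,-406,-38],[0,0,80.4],0],[[-448,-406,-38],[0,0,80.4],0],[[-448,-406,-38],[0,0,80.4],0],[[-448,-406,-38],[0,0,80.4],0],[[-448,-406,-38],[0,0,80.4],0],[[-448,-406,-38],[0,0,80.4],0],[[-448,-406,-38],[0,0,80.4],0],[[-448,-406,-38],[0,0,80.4],0],[[-448,-406,-38],[0,0,80.4],0],[[-448,-406,-38],[0,0,80.4],0],[[-448,-406,-38],[0,0,80.4],0],[[-448,-406,-38],[0,0,80.4],0],[[-448,-406,-38],[0,0,80.4],0],[[-448,-406,-38],[0,0,80.4],0],[[-448,-406,-38],[0,0,80.4],0],[[-448,-406,-38],[0,0,80.4],0],[[-448,-406,-38],[0,0,80.4],0],[[-448,-406,-38],[0,0,80.4],0]]'; python3 - <<'E'
from h import *
p,r=tool();c=imaging.camera("wrist");cv2.imwrite("pics/w1.png",c["img"][:,:,::-1])
print(p,r.as_matrix().round(3).tolist(),bot.sense()["joint_positions"])
print(w2wpx(c,p,r,[483,57,126]),w2wpx(c,p,r,[598.5,-103.7,104]),w2wpx(c,p,r,[585,-219,71]))
E
```

```text
t: 1.75
tcp_pos: [484.1, 60.9, 260.5]
eef_rot: [-0.0, 0.747, 0.665, -0.0]
contact_force: [-0.0, -0.3, -0.1]
gripper_width: 0.997
grasp_force: 0.0
[484.12098207  60.88248889 260.53871616] [[0.117, 0.993, -0.0], [0.993, -0.117, 0.0], [0.0, -0.001, -1.0]] [ 5.58717590e-02 -1.98096490e-01  1.44208301e+00  4.66679582e-04
  1.89764161e+00  1.72103170e-01]
[316.3 191.7] [419.2 295.2] [401.  341.9]
```

View pics/w1.png

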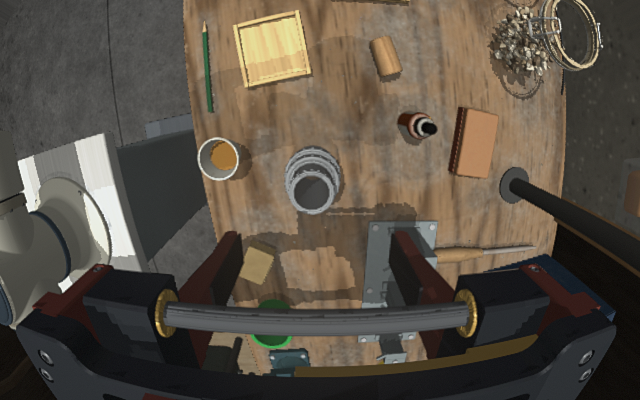

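The nest's top rim centre is at (314,192), against a prediction of (316,192). The puller's near plate corners are at about (369,222) and (437,222). Tray_medium's centre is at about (273,49).

```bash
python3 - <<'E'
from h import *
p,r=tool();c=imaging.camera("wrist")
for u,v,z in[(314,192,126),(313,193,126),(369,222,5),(437,222,5),(273,49,14)]:
    x=wpx(c,p,r,u,v,z);print(x,r.inv().apply(x-p).round(1))
g=cv2.cvtColor(c["img"],cv2.COLOR_RGB2GRAY)[120:240,260:370];cv2.imwrite("pics/w1c.png",cv2.resize(cv2.cvtColor(c["img"],cv2.COLOR_RGB2BGR)[120:260,260:460],(800,560),interpolation=cv2.INTER_CUBIC))
E
```

```text
[480.6  57.3 126. ] [ -4.4  -2.9 134.7]
[479.5  56.3 126. ] [ -5.5  -3.9 134.7]
[550.3 -33.    5. ] [-86.1  76.8 255.6]
[657.  -47.3   5. ] [-87.9 184.4 255.6]
[446.  223.1  14. ] [156.2 -56.5 246.8]
```

View pics/w1c.png

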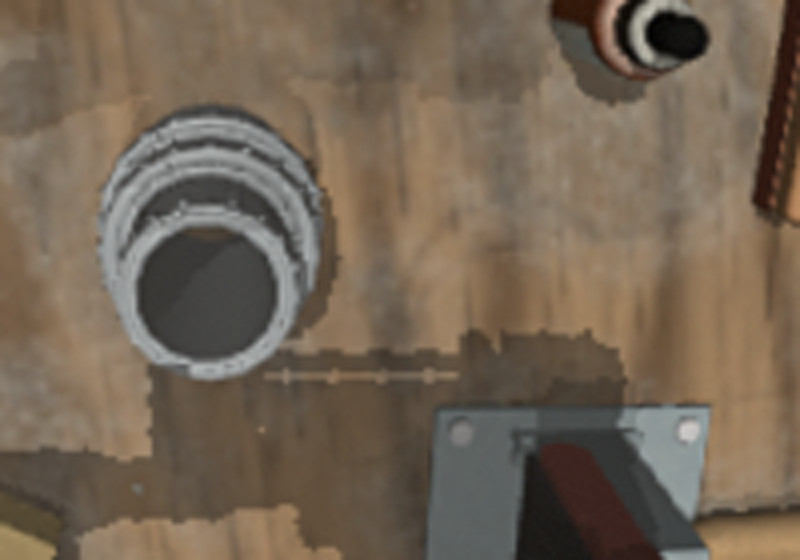

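```bash
python3 -m pendant '[[[-5,-3.5,40],[0,0,0],0],[[-5,-3.5,80],[0,0,0],0],[[-5,-3.5,120],[0,0,0],0],[[-5,-3.5,150],[0,0,0],0],[[-5,-3.5,163],[0,0,0],0],[[-5,-3.5,163],[0,0,0],0],[[-5,-3.5,163],[0,0,0],1],[[-5,-3.5,163],[0,0,0],1],[[-5,-3.5,163],[0,0,0],1],[[-5,-3.5,163],[0,0,0],1],[[-5,-3.5,163],[0,0,0],1],[[-5,-3.5,163],[0,0,0],1],[[-5,-3.5,163],[0,0,0],1],[[-5,-3.5,163],[0,0,0],1]]'
```

```text
t: 3.02
tcp_pos: [480.5, 55.8, 98.2]
eef_rot: [0.0, 0.747, 0.664, 0.0]
contact_force: [-2.0, 0.3, 3.0]
gripper_width: 0.523
grasp_force: 30.0
```

```bash
python3 -m pendant '[[[0,0,-20],[0,0,0],1],[[0,0,-40],[0,0,0],1],[[-36,0,-50],[0,0,0],1],[[-72,6,-50],[0,0,0],1],[[-108,12,-50],[0,0,0],1],[[-144,24,-50],[0,0,0],1],[[-144,24,-50],[0,0,0],1],[[-144,24,-50],[0,0,0],1],[[-144,24,-50],[0,0,0],1],[[-144,24,-50],[0,0,0],1]]'; python3 - <<'E'
from h import *
p,r=tool();c=imaging.camera("wrist");print(p,bot.sense()["contact_force"])
im=c["img"][:,:,::-1].copy();cv2.imwrite("pics/w2.png",cv2.resize(im[120:380,230:600],(797,560),interpolation=cv2.INTER_CUBIC))
print(w2wpx(c,p,r,[597,-103,104]))
E
```

```text
t: 3.85
tcp_pos: [487.2, -89.1, 147.0]
eef_rot: [-0.001, 0.747, 0.665, -0.0]
contact_force: [-0.4, 0.8, -3.2]
gripper_width: 0.524
grasp_force: 30.0
[487.1629306  -89.09879082 147.03087532] [ 0.59231975 -0.49133422 -4.11304638]
[461. 222.]
```

View pics/w2.png

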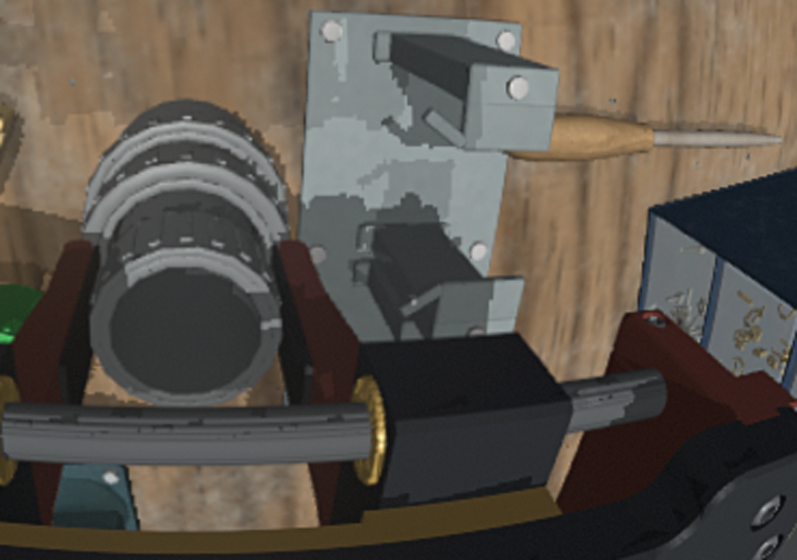

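The crop shows the tall gate to the right of the held nest. The +y lip's inner edge runs (468,150)–(555,150) and the -y lip's inner edge runs (465,281)–(523,277). The small sleeve's rim centre is at about (185,327).

```bash
python3 - <<'E'
from h import *
p,r=tool();c=imaging.camera("wrist")
s=797/370
for n,u,v,z in[("A1",468,150,104),("A2",555,150,104),("A0",467,72,104),("A3",557,70,104),("B1",465,281,104),("B2",523,277,104),("rimc",185,327,174.8),("c1",313,12,5),("c2",521,23,5)]:
    x=wpx(c,p,r,230+(u+.5)/s-.5,120+(v+.5)/s-.5,z);print(n,x,r.inv().apply(x-p).round(1))
E
```

```text
A1 [584.4 -75.2 104. ] [24.8 94.9 43.2]
A2 [619.8 -79.  104. ] [ 25.1 130.5  43.2]
A0 [584.2 -48.3 104. ] [51.5 91.6 43.2]
A3 [619.7 -50.1 104. ] [ 53.8 127.1  43.2]
B1 [ 585.1 -125.4  104. ] [-25.  101.4  43.2]
B2 [ 609.9 -128.   104. ] [-24.7 126.4  43.2]
rimc [486.5 -86.7 174.8] [  2.1  -1.  -27.5]
c1 [551.3 -33.9   5. ] [ 62.   57.4 142.3]
c2 [657.9 -46.1   5. ] [ 62.1 164.7 142.2]
```

```bash
python3 -m pendant '[[[-1.5,0,20],[0,0,0],1],[[-1.5,0,36],[0,0,0],1],[[-1.5,0,40.5],[0,0,0],1],[[-1.5,12,40.5],[0,0,0],1],[[-1.5,24,40.5],[0,0,0],1],[[-1.5,36,40.5],[0,0,0],1],[[-1.5,46,40.5],[0,0,0],1],[[-1.5,54,40.5],[0,0,0],1],[[-1.5,60,40.5],[0,0,0],1],[[-1.5,60,40.5],[0,0,0],1]]'; python3 -m pendant '[[[0,10,0],[0,0,0],1],[[0,20,0],[0,0,0],1],[[0,30,0],[0,0,0],1],[[0,40,0],[0,0,0],1],[[0,46,0],[0,0,0],1],[[0,50,0],[0,0,0],1],[[0,50,0],[0,0,0],1],[[0,50,0],[0,0,0],1]]'
```

```text
t: 4.78
tcp_pos: [547.6, -98.2, 107.2]
eef_rot: [0.0, 0.747, 0.665, 0.0]
contact_force: [-0.4, 0.2, -3.2]
gripper_width: 0.525
grasp_force: 30.0
t: 5.45
tcp_pos: [596.1, -104.3, 107.1]
eef_rot: [-0.0, 0.747, 0.664, -0.0]
contact_force: [-0.6, -0.6, -3.4]
gripper_width: 0.524
grasp_force: 30.0
```

```bash
python3 -m pendant '[[[0,0,-4],[0,0,0],1],[[0,0,-8],[0,0,0],1],[[0,0,-12],[0,0,0],1],[[0,0,-16],[0,0,0],1],[[0,0,-20],[0,0,0],1]]';  python3 -m pendant '[[[0,0,-5],[0,0,0],1],[[0,0,-10],[0,0,0],1],[[0,0,-15],[0,0,0],1],[[0,0,-20],[0,0,0],1],[[0,0,-25],[0,0,0],1],[[0,0,-30],[0,0,0],1],[[0,0,-36],[0,0,0],1],[[0,0,-50],[0,0,0],1],[[0,0,-65],[0,0,0],1],[[0,0,-80],[0,0,0],1],[[0,0,-100],[0,0,0],1],[[0,0,-120],[0,0,0],1],[[0,0,-120],[0,0,0],1],[[0,0,-120],[0,0,0],1]]'
```

```text
t: 5.87
tcp_pos: [596.0, -104.4, 127.0]
eef_rot: [-0.0, 0.747, 0.664, -0.0]
contact_force: [-0.3, -0.2, -8.1]
gripper_width: 0.523
grasp_force: 30.0
t: 7.03
tcp_pos: [597.1, -104.6, 249.3]
eef_rot: [0.002, 0.747, 0.664, 0.001]
contact_force: [0.3, 0.6, -1.1]
gripper_width: 0.523
grasp_force: 30.0
```

```bash
python3 -m pendant '[[[33,-13,0],[0,0,0],1],[[66,-26,0],[0,0,0],1],[[99,-39,0],[0,0,0],1],[[132,-51,0],[0,0,0],1],[[165,-64,0],[0,0,0],1],[[198,-77,0],[0,0,0],1],[[231,-90,0],[0,0,0],1],[[264,-103,0],[0,0,0],1],[[297,-116,0],[0,0,0],1],[[330,-128,0],[0,0,0],1],[[363,-141,0],[0,0,0],1],[[396,-154,0],[0,0,0],1],[[429,-167,0],[0,0,0],1],[[462,-180,0],[0,0,0],1],[[485,-189,0],[0,0,0],1],[[492,-192,0],[0,0,0],1],[[492,-192,0],[0,0,0],1],[[492,-192,0],[0,0,0],1]]'; python3 - <<'E'
from h import *
p,r=tool();c=imaging.camera("wrist");print(p)
im=c["img"][:,:,::-1].copy();cv2.imwrite("pics/w3.png",cv2.resize(im[100:380,140:510],(793,600),interpolation=cv2.INTER_CUBIC))
print(w2wpx(c,p,r,[463.7,407.5,14]),w2wpx(c,p,r,p+[0,0,28]))
E
```

```text
t: 8.53
tcp_pos: [463.3, 406.1, 245.9]
eef_rot: [0.0, 0.747, 0.665, -0.001]
contact_force: [0.1, 0.3, -0.4]
gripper_width: 0.524
grasp_force: 30.0
[463.30296759 406.07178515 245.88632537]
[317.1 166. ] [317.6 275.7]
```

View pics/w3.png

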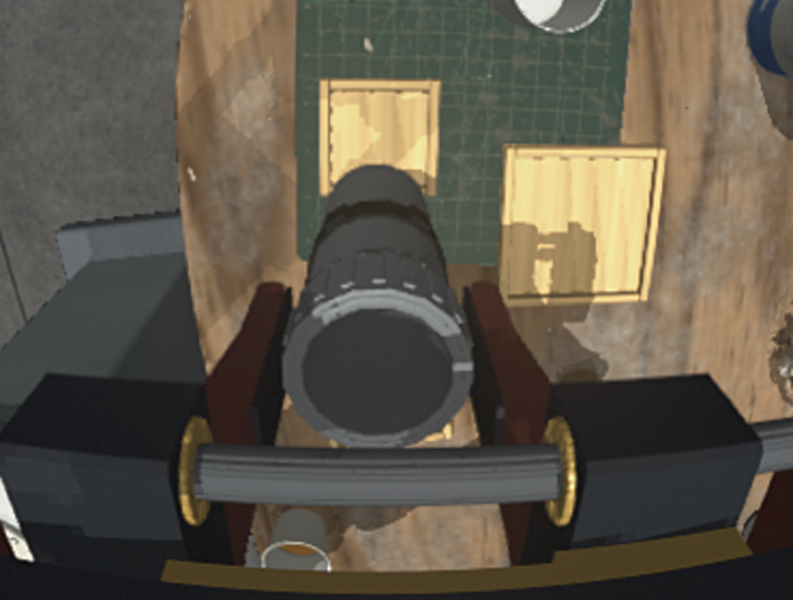

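Tray_small's centre is at crop (379,138), i.e. px (316.9,164.4), about 2 mm beyond the prediction. The sleeve is held upright above it. Tray_large's centre is at crop (582,224).

```bash
python3 - <<'E'
from h import *
p,r=tool();c=imaging.camera("wrist")
for u,v in((316.7,164.2),(411.4,204.3)):
    x=wpx(c,p,r,u,v,14);print(x,r.inv().apply(x-p))
E
python3 -m pendant '[[[1,0,30],[0,0,0],1],[[2,0,60],[0,0,0],1],[[2,0,90],[0,0,0],1],[[2,0,115],[0,0,0],1],[[2,0,130],[0,0,0],1],[[2,0,137],[0,0,0],1],[[2,0,139],[0,0,0],1],[[2,0,139],[0,0,0],1],[[2,0,139],[0,0,0],1]]'
```

```text
[464.  409.3  14. ] [4.11309988e+00 1.39925808e-02 2.32369757e+02]
[588. 339.  14.] [-51.09071357 131.43175677 232.38516458]
t: 9.38
tcp_pos: [464.5, 408.7, 110.1]
eef_rot: [0.0, 0.748, 0.664, 0.001]
contact_force: [-0.5, -0.2, -0.6]
gripper_width: 0.52
grasp_force: 30.0
```

```bash
python3 -m pendant '[[[0,0,1],[0,0,0],1],[[0,0,2],[0,0,0],1],[[0,0,2],[0,0,0],1],[[0,0,2],[0,0,0],1]]'
```

```text
t: 9.72
tcp_pos: [463.7, 408.8, 106.5]
eef_rot: [0.0, 0.747, 0.665, 0.0]
contact_force: [-0.6, -0.3, -1.3]
gripper_width: 0.521
grasp_force: 30.0
```

```bash
python3 -m pendant '[[[0,0,1],[0,0,0],1],[[0,0,2],[0,0,0],1],[[0,0,2.5],[0,0,0],1],[[0,0,2.5],[0,0,0],1]]'
```

```text
t: 10.05
tcp_pos: [463.6, 409.0, 104.2]
eef_rot: [-0.0, 0.747, 0.665, 0.0]
contact_force: [-0.1, -0.0, 2.9]
gripper_width: 0.522
grasp_force: 30.0
```

```bash
python3 -m pendant '[[[0,0,0],[0,0,0],0],[[0,0,0],[0,0,0],0],[[0,0,0],[0,0,0],0],[[0,0,0],[0,0,0],0],[[0,0,-10],[0,0,0],0],[[0,0,-30],[0,0,0],0],[[0,0,-70],[0,0,0],0],[[0,0,-110],[0,0,0],0],[[0,0,-145],[0,0,0],0],[[0,0,-145],[0,0,0],0]]'; python3 -m pendant '[[[-38,15,0],[0,0,0],0],[[-76,30,0],[0,0,0],0],[[-114,44,0],[0,0,0],0],[[-152,59,0],[0,0,0],0],[[-190,74,0],[0,0,0],0],[[-228,89,0],[0,0,0],0],[[-266,103,0],[0,0,0],0],[[-304,118,0],[0,0,0],0],[[-342,133,0],[0,0,0],0],[[-380,148,0],[0,0,0],0],[[-418,162,0],[0,0,0],0],[[-456,177,0],[0,0,0],0],[[-485,188,0],[0,0,0],0],[[-493,191.5,0],[0,0,0],0],[[-493,191.5,0],[0,0,0],0],[[-493,191.5,0],[0,0,0],0],[[-493,191.5,0],[0,0,0],0]]'; python3 - <<'E'
from h import *
p,r=tool();c=imaging.camera("wrist");print(p)
im=c["img"][:,:,::-1].copy();cv2.imwrite("pics/w4.png",cv2.resize(im[120:320,200:440],(720,600),interpolation=cv2.INTER_CUBIC))
E
```

```text
t: 10.88
tcp_pos: [465.0, 409.8, 259.5]
eef_rot: [0.0, 0.747, 0.664, 0.007]
contact_force: [0.8, 0.4, 1.7]
gripper_width: 0.997
grasp_force: 0.0
t: 12.3
tcp_pos: [596.0, -101.8, 249.1]
eef_rot: [-0.0, 0.747, 0.665, 0.0]
contact_force: [0.2, 0.5, -0.7]
gripper_width: 1.002
grasp_force: 0.0
[ 596.00237876 -101.84433075  249.09060251]
```

View pics/w4.png

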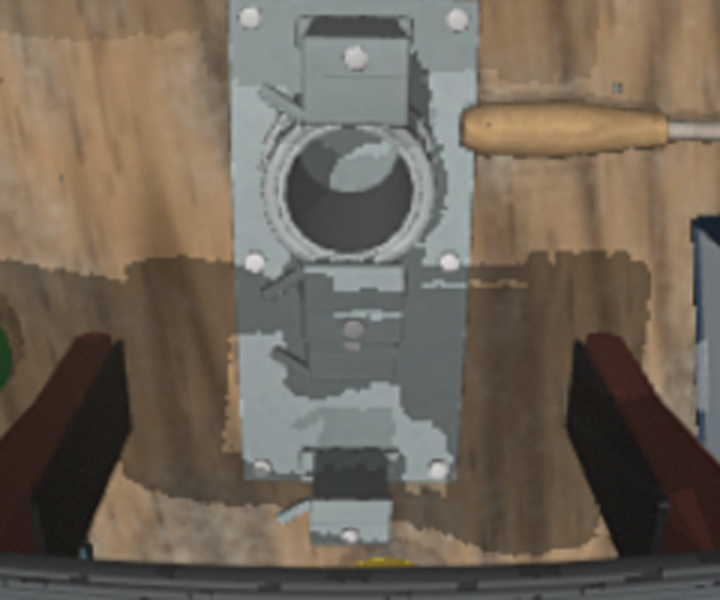

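The medium/large pair stands in the tall gate. Its bore centre is at crop (350,188). The low gate's lip edges are at crop y≈378 and y≈500, at x≈350.

```bash
python3 - <<'E'
from h import *
p,r=tool();c=imaging.camera("wrist")
for n,u,v,z in[("med",350,188,93),("L",287,188,93),("R",412,188,93),("bot",350,250,93),("tallA",355,124,104),("tallB",355,266,104),("lowA",352,379,71),("lowB",350,500,71),("lpL",310,522,71),("lpR",390,522,71)]:
    x=wpx(c,p,r,200+(u+.5)/3-.5,120+(v+.5)/3-.5,z);print(n,x,r.inv().apply(x-p).round(1))
E
```

```text
med [ 595.6 -101.6   93. ] [-1.000e-01 -5.000e-01  1.561e+02]
L [573.4 -99.   93. ] [-1.000e-01 -2.280e+01  1.561e+02]
R [ 617.3 -104.1   93. ] [-1.000e-01  2.130e+01  1.562e+02]
bot [ 592.9 -124.5   93. ] [-23.2  -0.5 156.1]
tallA [600.1 -76.9 104. ] [ 24.9   1.1 145.2]
tallB [ 594.4 -127.   104. ] [-25.5   1.2 145.1]
lowA [ 586.5 -187.    71. ] [-86.    0.3 178.1]
lowB [ 578.9 -245.9   71. ] [-145.4   -0.5  178.1]
lpL [ 560.  -255.7   71. ] [-157.3  -18.2  178.1]
lpR [ 595.  -259.8   71. ] [-157.3   17.1  178.1]
```

```bash
python3 -m pendant '[[[0,-0.5,30],[0,0,0],0],[[0,-0.5,65],[0,0,0],0],[[0,-0.5,100],[0,0,0],0],[[0,-0.5,130],[0,0,0],0],[[0,-0.5,155],[0,0,0],0],[[0,-0.5,172],[0,0,0],0],[[0,-0.5,181],[0,0,0],0],[[0,-0.5,182],[0,0,0],0],[[0,-0.5,182],[0,0,0],0],[[0,-0.5,182],[0,0,0],0]]'; python3 -m pendant '[[[0,0,0],[0,0,0],1],[[0,0,0],[0,0,0],1],[[0,0,0],[0,0,0],1],[[0,0,0],[0,0,0],1],[[0,0,0],[0,0,0],1],[[0,0,0],[0,0,0],1],[[0,0,0],[0,0,0],1]]'
```

```text
t: 13.23
tcp_pos: [596.5, -103.1, 68.7]
eef_rot: [0.001, 0.747, 0.665, 0.001]
contact_force: [0.2, -0.6, -1.0]
gripper_width: 1.004
grasp_force: 0.0
t: 13.82
tcp_pos: [595.9, -103.4, 67.2]
eef_rot: [0.0, 0.747, 0.664, 0.0]
contact_force: [1.1, -0.5, 2.1]
gripper_width: 0.708
grasp_force: 30.0
```

```bash
python3 -m pendant '[[[0,0,-2],[0,0,0],1],[[0,0,-3],[0,0,0],1],[[0,0,-3],[0,0,0],1],[[0,-10,-3],[0,0,0],1],[[0,-25,-3],[0,0,0],1],[[0,-45,-3],[0,0,0],1],[[0,-70,-3],[0,0,0],1],[[0,-95,-3],[0,0,0],1],[[0,-105,-3],[0,0,0],1],[[0,-105,-3],[0,0,0],1]]'; python3 -m pendant '[[[-25,0,0],[0,0,0],1],[[-55,0,0],[0,0,0],1],[[-85,0,0],[0,0,0],1],[[-108,0,0],[0,0,0],1],[[-115.6,0,0],[0,0,0],1],[[-115.6,0,0],[0,0,0],1],[[-115.6,0,0],[0,0,0],1],[[-115.6,12,0],[0,0,0],1],[[-115.6,26,0],[0,0,0],1],[[-115.6,40,0],[0,0,0],1],[[-115.6,50,0],[0,0,0],1],[[-115.6,50,0],[0,0,0],1]]'; python3 - <<'E'
from h import *
p,r=tool();c=imaging.camera("wrist");print(p)
im=c["img"][:,:,::-1].copy();cv2.imwrite("pics/w5.png",cv2.resize(im[120:320,200:440],(720,600),interpolation=cv2.INTER_CUBIC))
E
```

```text
t: 14.65
tcp_pos: [489.3, -90.7, 69.1]
eef_rot: [-0.001, 0.747, 0.664, -0.0]
contact_force: [-0.4, -0.1, -2.7]
gripper_width: 0.71
grasp_force: 30.0
t: 15.65
tcp_pos: [529.2, -210.0, 69.4]
eef_rot: [-0.0, 0.747, 0.665, 0.0]
contact_force: [-0.3, -0.2, -2.0]
gripper_width: 0.708
grasp_force: 30.0
[ 529.21716534 -209.98001704   69.35274144]
```

View pics/w5.png

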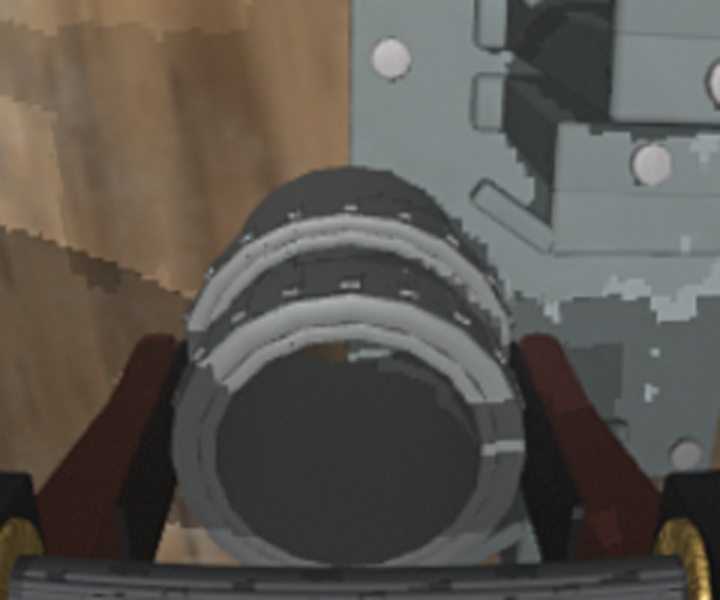

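The sleeve pair is just in front of the low gate. The +y lip's inner edge is at crop y≈252, and the medium bore is centred at about (348,452).

```bash
python3 - <<'E'
from h import *
p,r=tool();c=imaging.camera("wrist")
for n,u,v,z in[("lipA",556,253,71),("lipA2",700,252,71),("boreL",215,450,96),("boreR",482,450,96),("boreT",348,342,96),("boreB",348,562,96)]:
    x=wpx(c,p,r,200+(u+.5)/3-.5,120+(v+.5)/3-.5,z);print(n,r.inv().apply(x-p).round(1))
E
```

```text
lipA [29.1 37.4 -1.7]
lipA2 [29.1 66.1 -1.8]
boreL [  2.5 -23.5 -26.7]
boreR [  2.4  21.6 -26.8]
boreT [ 22.7  -0.9 -26.7]
boreB [-21.1  -1.  -26.8]
```

```bash
python3 -m pendant '[[[-1,8,0],[0,0,0],1],[[-1,16,0],[0,0,0],1],[[-1,24,0],[0,0,0],1],[[-1,32,0],[0,0,0],1],[[-1,40,0],[0,0,0],1],[[-1,48,0],[0,0,0],1],[[-1,54,0],[0,0,0],1],[[-1,54,0],[0,0,0],1],[[-1,54,0],[0,0,0],1]]'
```

```text
t: 16.5
tcp_pos: [581.1, -219.0, 69.3]
eef_rot: [-0.0, 0.747, 0.665, -0.0]
contact_force: [-0.0, -0.8, -1.5]
gripper_width: 0.708
grasp_force: 30.0
```

```bash
python3 -m pendant '[[[0,0,-4],[0,0,0],1],[[0,0,-8],[0,0,0],1],[[0,0,-12],[0,0,0],1],[[0,0,-16],[0,0,0],1],[[0,0,-20],[0,0,0],1]]';  python3 -m pendant '[[[0,0,-5],[0,0,0],1],[[0,0,-10],[0,0,0],1],[[0,0,-15],[0,0,0],1],[[0,0,-20],[0,0,0],1],[[0,0,-25],[0,0,0],1],[[0,0,-30],[0,0,0],1],[[0,0,-45],[0,0,0],1],[[0,0,-60],[0,0,0],1],[[0,0,-80],[0,0,0],1],[[0,0,-105],[0,0,0],1],[[0,0,-130],[0,0,0],1],[[0,0,-150],[0,0,0],1],[[0,0,-150],[0,0,0],1],[[0,0,-150],[0,0,0],1]]'
```

```text
t: 16.92
tcp_pos: [580.3, -218.9, 89.2]
eef_rot: [-0.001, 0.747, 0.664, -0.0]
contact_force: [0.3, -0.9, -7.8]
gripper_width: 0.707
grasp_force: 30.0
t: 18.08
tcp_pos: [581.6, -219.3, 241.6]
eef_rot: [0.002, 0.747, 0.664, 0.001]
contact_force: [0.5, 0.3, -1.7]
gripper_width: 0.708
grasp_force: 30.0
```

```bash
python3 -m pendant '[[[36,-16,0],[0,0,0],1],[[72,-32,0],[0,0,0],1],[[108,-48,0],[0,0,0],1],[[144,-64,0],[0,0,0],1],[[180,-80,0],[0,0,0],1],[[216,-96,0],[0,0,0],1],[[252,-111,0],[0,0,0],1],[[288,-127,0],[0,0,0],1],[[324,-143,0],[0,0,0],1],[[360,-159,0],[0,0,0],1],[[396,-175,0],[0,0,0],1],[[416,-184,0],[0,0,0],1],[[423,-187,0],[0,0,0],1],[[423,-187,30],[0,0,0],1],[[423,-187,70],[0,0,0],1],[[423,-187,105],[0,0,0],1],[[423,-187,130],[0,0,0],1],[[423,-187,140],[0,0,0],1],[[423,-187,140],[0,0,0],1],[[423,-187,140],[0,0,0],1]]'
```

```text
t: 19.75
tcp_pos: [444.8, 222.5, 99.8]
eef_rot: [0.0, 0.748, 0.664, -0.0]
contact_force: [0.1, 0.3, -0.6]
gripper_width: 0.71
grasp_force: 30.0
```

```bash
python3 -m pendant '[[[0,0,0],[0,0,0],1],[[0,0,0],[0,0,0],1]]'; python3 - <<'E'
from h import *
p,r=tool();print(p,r.inv().apply(np.array([445.5,223,68.2])-p))
E
```

```text
t: 19.92
tcp_pos: [446.0, 223.3, 102.1]
eef_rot: [0.001, 0.747, 0.664, 0.002]
contact_force: [0.5, 0.6, -0.8]
gripper_width: 0.709
grasp_force: 30.0
[445.98491763 223.28570398 102.10084785] [-0.40481837 -0.56574332 33.89838216]
```

```bash
python3 -m pendant '[[[0,0,12],[0,0,0],1],[[0,0,22],[0,0,0],1],[[0,0,28],[0,0,0],1],[[0,0,30],[0,0,0],1],[[0,0,31],[0,0,0],1],[[0,0,31],[0,0,0],1]]'; python3 -m pendant '[[[0,0,1],[0,0,0],1],[[0,0,1],[0,0,0],1]]'
```

```text
t: 20.42
tcp_pos: [444.6, 223.0, 68.4]
eef_rot: [-0.0, 0.747, 0.664, -0.0]
contact_force: [-0.4, -0.4, -0.4]
gripper_width: 0.704
grasp_force: 30.0
t: 20.58
tcp_pos: [444.9, 223.1, 68.2]
eef_rot: [0.0, 0.747, 0.664, 0.0]
contact_force: [-0.8, -0.7, 2.3]
gripper_width: 0.712
grasp_force: 30.0
```

```bash
python3 -m pendant '[[[0,0,0],[0,0,0],0],[[0,0,0],[0,0,0],0],[[0,0,0],[0,0,0],0],[[0,0,-10],[0,0,0],0],[[0,0,-40],[0,0,0],0],[[0,0,-80],[0,0,0],0],[[0,0,-115],[0,0,0],0],[[0,0,-150],[0,0,0],0],[[0,0,-150],[0,0,0],0]]'; python3 -m pendant '[[[-36,16,0],[0,0,0],0],[[-72,32,0],[0,0,0],0],[[-108,48,0],[0,0,0],0],[[-144,64,0],[0,0,0],0],[[-180,80,0],[0,0,0],0],[[-216,96,0],[0,0,0],0],[[-252,111,0],[0,0,0],0],[[-288,127,0],[0,0,0],0],[[-324,143,0],[0,0,0],0],[[-360,159,0],[0,0,0],0],[[-396,175,0],[0,0,0],0],[[-416,184,0],[0,0,0],0],[[-422,186,0],[0,0,0],0],[[-422,186,0],[0,0,0],0],[[-422,186,0],[0,0,0],0],[[-422,186,0],[0,0,0],0]]'; python3 - <<'E'
from h import *
p,r=tool();c=imaging.camera("wrist");print(p)
im=c["img"][:,:,::-1].copy();cv2.imwrite("pics/w6.png",cv2.resize(im[120:320,200:440],(720,600),interpolation=cv2.INTER_CUBIC))
E
```

```text
t: 21.33
tcp_pos: [446.8, 223.9, 227.1]
eef_rot: [0.002, 0.747, 0.664, 0.006]
contact_force: [1.1, -0.2, 1.0]
gripper_width: 0.999
grasp_force: 0.0
t: 22.67
tcp_pos: [580.1, -216.4, 218.2]
eef_rot: [0.0, 0.747, 0.665, 0.0]
contact_force: [-0.4, -0.3, 0.7]
gripper_width: 1.004
grasp_force: 0.0
[ 580.07272463 -216.42041149  218.22092757]
```

View pics/w6.png

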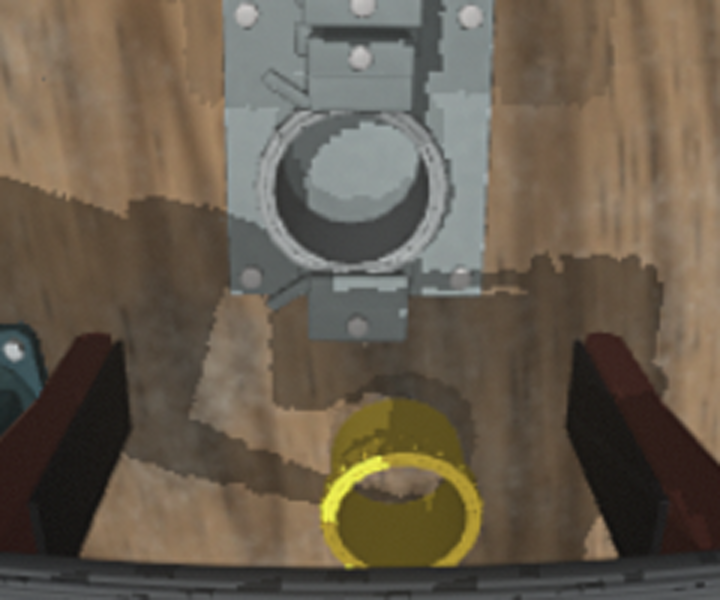

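The large sleeve stands in the low gate, with its bore centre at crop (352,189). The yellow decoy at (400,510) is clear of it.

```bash
python3 - <<'E'
from h import *
p,r=tool();c=imaging.camera("wrist")
for n,u,v,z in[("lg",352,189,60),("L",275,189,60),("R",428,189,60),("A",355,108,71),("B",355,276,71)]:
    x=wpx(c,p,r,200+(u+.5)/3-.5,120+(v+.5)/3-.5,z);print(n,x,r.inv().apply(x-p).round(1))
E
```

```text
lg [ 580.3 -217.4   60. ] [ -1.1   0.2 158.3]
L [ 553.  -214.2   60. ] [ -1.  -27.3 158.3]
R [ 607.2 -220.5   60. ] [ -1.1  27.3 158.3]
A [ 584.8 -186.6   71. ] [ 30.    1.1 147.3]
B [ 578.  -246.2   71. ] [-29.9   1.2 147.3]
```

```bash
python3 -m pendant '[[[0,0,30],[0,0,0],0],[[0,0,65],[0,0,0],0],[[0,0,100],[0,0,0],0],[[0,0,130],[0,0,0],0],[[0,0,155],[0,0,0],0],[[0,0,172],[0,0,0],0],[[0,0,182],[0,0,0],0],[[0,0,183],[0,0,0],0],[[0,0,183],[0,0,0],0],[[0,0,183],[0,0,0],0]]'; python3 -m pendant '[[[0,0,0],[0,0,0],1],[[0,0,0],[0,0,0],1],[[0,0,0],[0,0,0],1],[[0,0,0],[0,0,0],1],[[0,0,0],[0,0,0],1],[[0,0,0],[0,0,0],1],[[0,0,0],[0,0,0],1]]'
```

```text
t: 23.6
tcp_pos: [581.1, -217.9, 36.7]
eef_rot: [0.001, 0.747, 0.665, 0.001]
contact_force: [0.7, -0.7, 0.5]
gripper_width: 1.002
grasp_force: 0.0
t: 24.18
tcp_pos: [580.7, -218.1, 35.8]
eef_rot: [0.001, 0.747, 0.664, 0.0]
contact_force: [-0.3, 0.7, 5.3]
gripper_width: 0.791
grasp_force: 30.0
```

```bash
python3 -m pendant '[[[0,0,-2],[0,0,0],1],[[0,0,-3],[0,0,0],1],[[0,0,-3],[0,0,0],1],[[0,-10,-3],[0,0,0],1],[[0,-25,-3],[0,0,0],1],[[0,-45,-3],[0,0,0],1],[[0,-70,-3],[0,0,0],1],[[0,-95,-3],[0,0,0],1],[[0,-105,-3],[0,0,0],1],[[0,-105,-10],[0,0,0],1],[[0,-105,-40],[0,0,0],1],[[0,-105,-80],[0,0,0],1],[[0,-105,-120],[0,0,0],1],[[0,-105,-150],[0,0,0],1],[[0,-105,-150],[0,0,0],1],[[0,-105,-150],[0,0,0],1]]'; python3 - <<'E'
from h import *
p,r=tool();print(p,r.inv().apply(np.array([588.7,337,p[2]])-p))
E
```

```text
t: 25.52
tcp_pos: [477.4, -206.1, 187.4]
eef_rot: [0.002, 0.747, 0.665, 0.001]
contact_force: [-0.8, 0.4, -1.8]
gripper_width: 0.789
grasp_force: 30.0
[ 477.37872456 -206.12976795  187.38107784] [552.41539746  47.10756415  -0.69083035]
```

```bash
python3 -m pendant '[[[36,3,0],[0,0,0],1],[[72,6,0],[0,0,0],1],[[108,9,0],[0,0,0],1],[[144,12,0],[0,0,0],1],[[180,15,0],[0,0,0],1],[[216,18,0],[0,0,0],1],[[252,21,0],[0,0,0],1],[[288,24,0],[0,0,0],1],[[324,27,0],[0,0,0],1],[[360,30,0],[0,0,0],1],[[396,34,0],[0,0,0],1],[[432,37,0],[0,0,0],1],[[468,40,0],[0,0,0],1],[[504,43,0],[0,0,0],1],[[535,46,0],[0,0,0],1],[[549,47,0],[0,0,0],1],[[552,47,0],[0,0,0],1],[[552,47,0],[0,0,0],1],[[552,47,0],[0,0,0],1],[[552,47,0],[0,0,0],1]]'; python3 - <<'E'
from h import *
p,r=tool();print(p,r.inv().apply(np.array([588.7,337,36.8])-p),bot.sense()["joint_positions"])
E
```

```text
t: 27.18
tcp_pos: [587.1, 335.8, 184.1]
eef_rot: [0.0, 0.748, 0.664, -0.001]
contact_force: [-0.5, -0.2, -2.1]
gripper_width: 0.79
grasp_force: 30.0
[587.1001792  335.76572007 184.11870251] [  1.54859318   1.53486038 147.3164249 ] [ 4.69423860e-01  2.97874189e-01  1.06571636e+00 -4.16539523e-04
  1.77902689e+00  5.87930885e-01]
```

```bash
python3 -m pendant '[[[1,1,30],[0,0,0],1],[[1,1,65],[0,0,0],1],[[1,1,100],[0,0,0],1],[[1,1,125],[0,0,0],1],[[1,1,138],[0,0,0],1],[[1,1,143],[0,0,0],1],[[1,1,145],[0,0,0],1],[[1,1,145],[0,0,0],1],[[1,1,145],[0,0,0],1]]'; python3 -m pendant '[[[0,0,1],[0,0,0],1],[[0,0,1],[0,0,0],1],[[0,0,1],[0,0,0],1]]'
```

```text
t: 27.93
tcp_pos: [589.4, 338.4, 42.5]
eef_rot: [0.001, 0.747, 0.664, 0.002]
contact_force: [-0.4, -1.0, -0.4]
gripper_width: 0.791
grasp_force: 30.0
t: 28.18
tcp_pos: [588.6, 338.2, 39.7]
eef_rot: [0.0, 0.747, 0.664, 0.001]
contact_force: [0.2, -0.9, -1.4]
gripper_width: 0.793
grasp_force: 30.0
```

```bash
python3 -m pendant '[[[0,0,1],[0,0,0],1],[[0,0,2],[0,0,0],1],[[0,0,2],[0,0,0],1],[[0,0,2],[0,0,0],1]]'
```

```text
t: 28.52
tcp_pos: [588.3, 338.1, 36.9]
eef_rot: [0.0, 0.747, 0.664, 0.0]
contact_force: [-0.0, 0.6, -0.2]
gripper_width: 0.79
grasp_force: 30.0
```

```bash
python3 -m pendant '[[[0,0,0.8],[0,0,0],1],[[0,0,0.8],[0,0,0],1],[[0,0,0.8],[0,0,0],0],[[0,0,0.8],[0,0,0],0],[[0,0,0.8],[0,0,0],0],[[0,0,0.8],[0,0,0],0],[[0,0,-15],[0,0,0],0],[[0,0,-45],[0,0,0],0],[[0,0,-85],[0,0,0],0],[[0,0,-125],[0,0,0],0],[[0,0,-165],[0,0,0],0],[[-30,-30,-200],[0,0,0],0],[[-50,-60,-220],[0,0,0],0],[[-50,-60,-220],[0,0,0],0],[[-50,-60,-220],[0,0,0],0],[[-50,-60,-220],[0,0,0],0]]'; python3 - <<'E'
from h import *
p,r=tool();c=imaging.camera("wrist");print(p)
cv2.imwrite("pics/w7.png",c["img"][:,:,::-1])
for x in([588.5,337.5,14],[445.2,223,14],[463.8,408.5,14]):print(w2wpx(c,p,r,x))
E
```

```text
t: 29.85
tcp_pos: [522.9, 295.4, 257.3]
eef_rot: [0.0, 0.747, 0.664, 0.001]
contact_force: [0.4, 0.6, -0.5]
gripper_width: 1.0
grasp_force: 0.0
[522.90954749 295.38507105 257.34541408]
[362.3 129.2]
[268.  222.2]
[260.7  87.3]
```

View pics/w7.png

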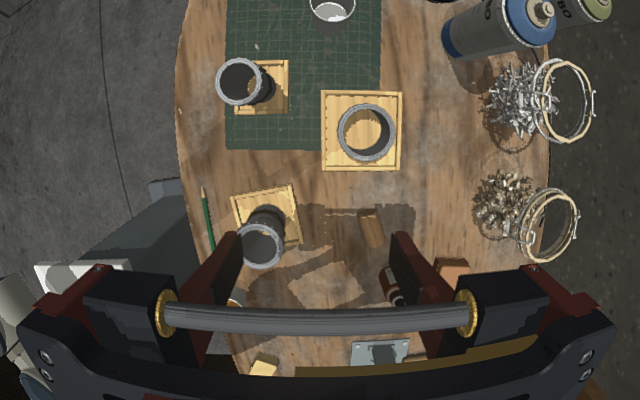

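The final picture shows all three sleeves upright in their trays: large at (367,133), medium at (262,240) and small at (243,82). The robot is clear of everything, so I'm handing in.

```bash
python3 -c "
from rig import order;print(order.hand_in())"
```

```text
the job is handed in; nothing more can be done
None
```

I pulled the three sleeves apart, stood each one collar end up in the tray of its size, and handed the job in at about 30 s of the 72 s; the hand-in gave no verdict.

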